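# Load the tube reader and hold its shutter open at the index

### The job

Take the blue-capped sample tube from the rack, lower it (do not drop it) into the round well of the bench tube reader until it is fully home, and let go of it. Only then, because the well must be closed before light is let in, pull the reader's spring-return shutter knob straight out until its yellow pointer stands over the red index on the scale bar, and finish while still holding it there for the reading: do not let go. Leave the red index where it is set, and do not disturb the open tubes, the vial and the petri dish.

Things in the scene. Friction and masses are not known exactly. Their poses are not given: they have to be found in the camera images.
- capped_tube: clear sample tube with conical tip, 122 mm long, body 17 mm in diameter, blue screw cap 22 mm in diameter from 109 to 122 mm, by which it is best taken; 30 g; the only tube with a cap. It stands tip down in the rack, loosely, perhaps leaning a few degrees. Origin: centre of the tip; z axis along the tube to the cap.
- rack: blue moulded tube rack, 108 x 212 x 57 mm, fixed to the bench; origin: centre of its underside, z up, its long side along its own y. Tubes stand in 20 mm square places with their tips 6 mm above the bench; the three tubes are at least 85 mm apart.
- open_tube_a: clear conical tube without a cap, 118 mm long, 17 mm in diameter, standing in the rack; origin: centre of the tip, z along the tube. Leave alone.
- open_tube_b: clear conical tube without a cap, 118 mm long, 17 mm in diameter, standing in the rack; origin: centre of the tip, z along the tube. Leave alone.
- reader: white bench tube reader with dark deck, 130 (x) x 150 (y) x 84 mm, fixed; origin: centre of its underside, z up; its front face (knob, scale) looks to its own -x. Well at the rear right of the deck; the display pod on the left reaches 104 mm above the bench. A fixed scale bar juts 77 mm out of the front, 16 to 36 mm left (+y) of the shutter rod, top at 34 mm.
- well_floor (a point): centre of the floor of the reader's round well, 10 mm above the bench; the well is 19 mm in diameter, vertical, 74 mm deep to the deck; axes as the reader's. Fully home, the tube's tip rests here and its cap stands clear of the deck.
- well_mouth (a point): centre of the top of the black collar round the well, 87.5 mm above the bench.
- shutter (a joint): how far the shutter slide is pulled out (m): 0 shut, end stop 0.05, along the reader's own -x. A spring pulls it back: about 4.5 N when shut, rising 0.18 N per mm (about 11 N at 36 mm). It shuts when let go.
- shutter_knob (a point): middle of the gripping waist of the black pull knob, on the rod's axis, 64 mm above the bench, 104 mm in front of the reader's origin when shut (39 mm in front of its face); moves with the slide. Waist 20 mm in diameter, 28 mm long along the pull; a flange 30 mm in diameter at its outer end. Pinch it from above, fingers closing along the reader's y.
- pointer_tip (a point): lower tip of the yellow pointer on the shutter slide, 21 mm behind the middle of the knob's waist and 26 mm to the left of the rod; it passes 4 mm above the scale bar's red index.
- index_mark (a joint): where the red index saddle is set on the scale bar (m): the shutter pull at which the pointer stands exactly over it. Set beforehand between 0.022 and 0.040; stiff; leave it.
- index_line (a point): white line across the top of the red index saddle (7 mm long, 28 mm wide), 38 mm above the bench; axes as the reader's.
- vial: white capped sample pot, 34 mm in diameter, 48 mm tall, standing on the bench; origin: centre of its underside. Leave alone.
- petri: closed petri dish, 69 mm in diameter, 16 mm tall, on the bench; origin: centre of its underside. Leave alone.

How it is judged:
By the outcome, as a careful person would: the job done as asked, in the order asked, and still so for the second after the job is handed in, while the arm keeps its last pose, push and grip.
It also fails if it takes over 58 s, if anything falls off the work surface, if the arm or the gripper's body presses on something with over 40 N, if the wrist force passes 120 N, or if a joint passes its speed limit or range.

### The arm

A 6-joint arm with a two-finger parallel gripper is mounted at the origin on a cart in front of the work surface, level with it; the furniture and walls round the work are solid. World frame = base frame: x ahead of the robot, y to its left, z up, the work surface at z = 0. Lengths are in m, angles in rad, forces in N, time in s.
With the tool pointing down it reaches from about 0.375 to 0.9 m from the base axis. Payload 3.1 kg.
Tool frame: the origin (TCP) lies midway between the tips of the shut fingers; the grasp point (between the pads) lies 19 mm behind it (manip.grip_depth is the distance from the TCP to the grasp point, in m); z points along the fingers, y is the line along which they close (so a half turn about z gives the same grasp; the last joint's range is limited). The gripper opens to 85 mm and grips with 20 to 120 N. Pads are 22 mm wide; open, the fingers measure 114 mm over their backs; the gripper's body (76 mm by 85 mm) begins 54 mm behind the grasp point. The pads swing forward as they close: fully open they stand 13 mm farther back than shut.
Start: joints at [0.967, 0.527, 1.433, -0, 1.181, -0.178], TCP at [0.258, 0.569, 0.231] pointing down, gripper open.
Joint ranges: [-3.08, 3.08], [-0.75, 2.2], [0.22, 2.44], [-1.43, 4.57], [0, 2.65], [-2.85, 2.85]. Speed limits (rad/s): [2.79, 2.79, 3.14, 3.14, 3.14, 3.14].

### API

Orientations are given as a unit quaternion [x, y, z, w].
In Python, from station import telemetry, snapshot, manip gives the robot as it stands. The module is installed in compiled form; this text tells all that it offers.
- The arm moves only by the shell command python3 -m crank 'ROWS' [OPENING] [FORCE]. ROWS is text: rows parted by semicolons, each of 6 numbers parted by spaces: the shift along the tool's x, y, z as a fraction of full scale, then the turn, a rotation vector about the tool's x, y, z as a fraction of full scale. A call has exactly 5 rows; each row shifts and turns the commanded pose from where the row before left it, along the tool's axes as they then stand; what a row does not reach is not made up. Full scale, the value 1, is 4 cm for a shift and 90 degrees for a turn. A row lasts 1/10 s, in which the tool goes at most 50 mm and 8.59 degrees, less where a joint would pass 70% of its speed; a pose out of reach is approached as far as the arm can. A call with a number of a shift or a turn outside -1 to 1 is refused whole. A call with a gripper value outside its range is refused whole. OPENING is the opening, from -1 (shut) to 1 (fully open), set as the call begins (- or left out, the last holds). The fingers move at their own pace and stop on an object; FORCE is the grip in N (left out, the last holds). Time passes only in rows, so rows that do not move let the fingers close, or fill a call up. It gives the time, the measured TCP pose, the force, the opening and the grip force at its end, in the units of the state.
- telemetry.sense(): the state, without advancing time (a new reading comes with each control period).
- snapshot(name): name is "scene" or "side" or "wrist"; returns a dict with "image" (400x640x3 uint8, red, green, blue), "depth" (400x640 float32, m along the optical axis (not along the pixel's ray), 0 where there is no reading), "camera_matrix" (3x3 intrinsics, pixels), "rvec" (rotation vector, rad) and "tvec" (3), from world to camera coordinates, as OpenCV has them. Camera axes: x right, y down, z forward; pixel columns grow to the right and rows downward; lengths in m; the calibration is good to about 2 mm. The wrist camera is an equidistant fisheye: a pixel r from the principal point sees the ray r / f radians off the axis. A picture is of the moment at which its call begins.
- manip.sign_off(): hands the job in; it is judged then, once.
The state is a dict: "t": time; "q": joint angles; "qd": joint speeds; "tau": joint torques, N m; "tcp_pos": TCP position; "tool_rot": TCP orientation; "force": force on the tool from outside, world axes, zero at the start; "ft_torque": the same for the moment, N m; "finger_gap": opening from 0.0 (shut) to 1.0 (fully open); "gripper_force": force on a finger pad.
Only numpy, scipy, OpenCV 4.12 (cv2) and the standard library are available. Lean on these libraries where they do the work, as an engineer would, in place of code of your own. Each camera call takes 0.05 s, during which the arm holds its last target. There are 200 camera calls.

## Working session

There is one attempt and no reset: what is moved stays moved. The work goes in short steps, Python scripts to look and compute and a shell command to move; the robot and the scene stay as the last step left them, time stands still between calls to the robot, and variables do not carry over. Pictures are saved under pics/ and viewed, at most 10 in all, crops included, and the job is handed in when it is done.

```bash
mkdir -p pics; cat > h.py <<'E'
import numpy as np,cv2
from scipy.spatial.transform import Rotation as R
from station import telemetry,snapshot,manip
def cam(s): 
    Rm=R.from_rotvec(np.ravel(s["rvec"])).as_matrix(); return Rm,np.ravel(s["tvec"]),np.array(s["camera_matrix"])
def cloud(s):
    Rm,t,K=cam(s); d=s["depth"]; v,u=np.indices(d.shape)
    p=np.stack([(u-K[0,2])/K[0,0]*d,(v-K[1,2])/K[1,1]*d,d],-1)
    P=(p-t)@Rm; P[d<=0]=np.nan; return P
def ray(s,u,v,z):
    Rm,t,K=cam(s); o=-Rm.T@t; d=Rm.T@np.array([(u-K[0,2])/K[0,0],(v-K[1,2])/K[1,1],1]); return o+d*(z-o[2])/d[2]
def save(im,n): cv2.imwrite("pics/"+n,cv2.cvtColor(im,cv2.COLOR_RGB2BGR))
E
python3 - <<'E'
from h import *
import pickle
for n in ("scene","side"):
    s=snapshot(n); save(s["image"],n+"0.png"); pickle.dump(s,open(n+"0.pkl","wb"))
    Rm,t,K=cam(s); print(n,-Rm.T@t,Rm[2],K[0,0])
s=telemetry.sense();print(s, manip.grip_depth)
E
```

```text
scene [-0.23915167 -0.69308467  0.59949262] [ 0.68389291  0.58583588 -0.43484113] 378.8762916988084
side [0.46737309 0.81371506 0.64169614] [ 0.04485893 -0.82887613 -0.55763073] 387.22385255506157
{'t': 0.1, 'q': array([ 9.66497354e-01,  5.28382132e-01,  1.43376832e+00, -1.25758191e-05,
        1.18137030e+00, -1.78499853e-01]), 'qd': array([-0.00089296, -0.00452944, -0.00258357,  0.00109829,  0.00157938,
        0.00056001]), 'tau': array([-1.00763125e-03, -4.43305171e+01, -1.78585678e+01, -2.46439167e-04,
        3.86791697e-03, -2.27881650e-06]), 'tcp_pos': array([0.25776695, 0.56867558, 0.23042783]), 'tool_rot': array([ 2.11292442e-01,  9.77422414e-01, -8.93361460e-04, -3.62392355e-04]), 'force': array([-0.26964481, -0.1832677 ,  0.15514169]), 'ft_torque': array([-0.0298617 , -0.00979109,  0.0044138 ]), 'gripper_force': 0.0, 'finger_gap': 0.99653187397887} 0.0187
```

View pics/scene0.png

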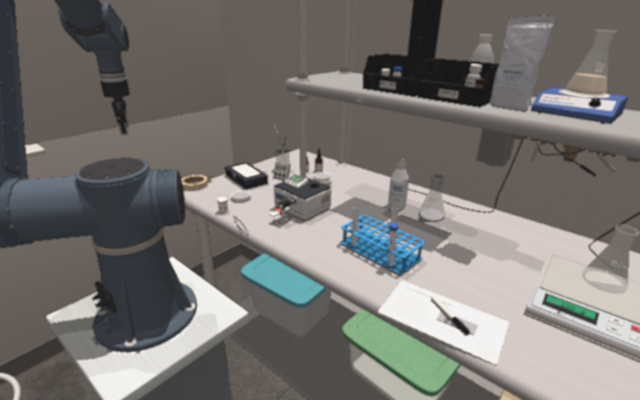

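View pics/side0.png

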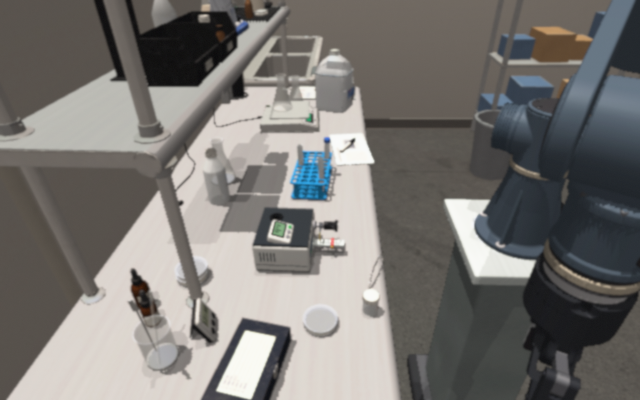

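Scene view: the rack is at about (380,242) with the blue cap near (393,228), and the reader at (302,197). Side view: the reader is at (285,240), knob (328,226), scale bar with red index (332,243), rack (312,175), cap (327,142), with a shelf overhead behind. Next I'll measure these from masks and depth.

```bash
python3 - <<'E'
from h import *
import pickle
for n in ("scene","side"):
    s=pickle.load(open(n+"0.pkl","rb")); P=cloud(s); hsv=cv2.cvtColor(s["image"],cv2.COLOR_RGB2HSV)
    H,S,V=cv2.split(hsv); X,Y,Z=P[...,0],P[...,1],P[...,2]
    ws=(X>.35)&(X<1)&(abs(Y)<.6)
    def rep(k,m):
        l,c,st,ce=cv2.connectedComponentsWithStats(m.astype(np.uint8))
        for i in range(1,l):
            if st[i,4]>=(4 if k!="rack" else 40):
                q=P[c==i]; print(n,k,st[i,:5],ce[i].round(1),np.nanmedian(q,0).round(4),np.nanpercentile(q,[2,98],axis=0).round(3).tolist())
    rep("blue",ws&(H>95)&(H<130)&(S>90)&(Z>.07)&(Z<.2))
    rep("rack",ws&(H>90)&(H<125)&(S>110)&(Z>.03)&(Z<.07))
    rep("red",ws&((H<8)|(H>172))&(S>100)&(Z>.02)&(Z<.07))
    rep("yellow",ws&(H>18)&(H<35)&(S>110)&(Z>.02)&(Z<.08))
    m=ws&(Z>.079)&(Z<.09); rep("deck",cv2.morphologyEx(m.astype(np.uint8),cv2.MORPH_OPEN,np.ones((2,2)))>0)
    sh=(Z>.25)&(X>.3)&(abs(Y)<.7)&(X<1.2); print("shelf x",np.nanpercentile(X[sh],[1,5,50]),np.nanpercentile(Z[sh],[1,5,50]))
    x0,x1,y0,y1=(200,440,140,290) if n=="scene" else (220,380,120,320)
    k=3 if n=="scene" else 3
    im=cv2.resize(s["image"][y0:y1,x0:x1],None,fx=k,fy=k,interpolation=cv2.INTER_CUBIC); save(im,n+"crop.png")
E
```

```text
scene blue [389 223   9   9  59] [392.8 226.4] [ 0.4954 -0.3046  0.126 ] [[0.489, -0.314, 0.114], [0.508, -0.296, 0.128]]
scene rack [342 215  83  49 926] [384.2 237. ] [ 0.5333 -0.2586  0.0572] [[0.487, -0.35, 0.042], [0.598, -0.147, 0.059]]
scene red [275 209   7   4  13] [278.5 210.2] [0.4762 0.0825 0.0374] [[0.471, 0.077, 0.033], [0.482, 0.099, 0.039]]
scene deck [339 147   6   2  12] [341.5 147.5] [0.9917 0.2402 0.0789] [[0.983, 0.236, 0.065], [1.034, 0.257, 0.085]]
scene deck [277 150   2   2   4] [277.5 150.5] [0.7878 0.418  0.0765] [[0.784, 0.416, 0.071], [0.795, 0.423, 0.08]]
scene deck [318 152   3   3   8] [318.9 153.1] [0.8708 0.2631 0.0796] [[0.867, 0.256, 0.077], [0.882, 0.266, 0.087]]
scene deck [300 160   7   4  18] [303.1 161.6] [0.7571 0.244  0.0799] [[0.75, 0.237, 0.043], [0.837, 0.302, 0.087]]
scene deck [275 179  57  21 614] [303.9 188.8] [0.5669 0.0634 0.0841] [[0.526, 0.018, 0.076], [0.644, 0.15, 0.088]]
scene deck [390 184   6   5  20] [392.5 186.2] [ 0.7883 -0.1329  0.0822] [[0.785, -0.143, 0.076], [0.795, -0.12, 0.088]]
scene deck [397 186  12   4  35] [402.
[... 2267 characters left out ...]
.835, 0.271, 0.041], [0.86, 0.314, 0.087]]
side deck [157 316  14   8  36] [164.1 318.4] [0.78   0.3618 0.0803] [[0.764, 0.309, -0.001], [0.806, 0.374, 0.083]]
side deck [144 318   7   4  18] [147.3 319.6] [0.8066 0.3668 0.0791] [[0.803, 0.364, 0.076], [0.811, 0.371, 0.081]]
side deck [134 323   9  17  43] [136.8 330.1] [0.8164 0.3898 0.0792] [[0.807, 0.376, 0.075], [0.819, 0.41, 0.087]]
side deck [154 324   4   6  21] [155.4 326.8] [0.7854 0.3835 0.0803] [[0.784, 0.362, 0.049], [0.798, 0.387, 0.087]]
side deck [147 331   2   2   4] [147.5 331.5] [0.7952 0.3936 0.0795] [[0.795, 0.371, 0.051], [0.812, 0.395, 0.082]]
shelf x [0.30175294 0.30983845 0.86840848] [0.25941024 0.30632541 0.41824809]
```

View pics/sidecrop.png

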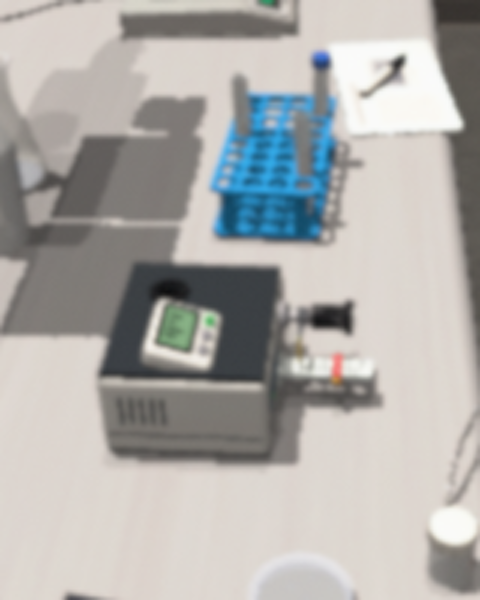

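Side crop: the cap is at (320,60), open tubes at (240,105) and (303,140), the well at (172,290) beside the pod, knob (330,316), red index (338,367). Now I'll move toward the reader so the wrist camera can refine these positions.

```bash
python3 -m crank '-0.8 -0.8 0 0 0 0;-0.8 -0.8 0 0 0 0;-0.8 -0.8 0 0 0 0;-0.8 -0.8 0 0 0 0;-0.8 -0.8 0 0 0 0' 0.3 30 && python3 -m crank '-0.8 -0.8 0 0 0 0;-0.8 -0.8 0 0 0 0;-0.8 -0.8 0 0 0 0;-0.8 -0.8 0 0 0 0;-0.8 -0.8 0 0 0 0'
python3 -m crank '-0.8 -0.8 0 0 0 0;0 0 -0.5 0 0 0;0 0 -0.5 0 0 0;0 0 0 0 0 0;0 0 0 0 0 0'
python3 - <<'E'
from h import *
import pickle
s=snapshot("wrist"); save(s["image"],"w1.png"); pickle.dump(s,open("w1.pkl","wb"))
Rm,t,K=cam(s); print(-Rm.T@t,Rm,K,telemetry.sense()["tcp_pos"])
E
```

```text
t: 0.6
tcp_pos: [0.3378, 0.3556, 0.231]
tool_rot: [0.211, 0.977, -0.0, -0.0]
force: [-0.0, 0.5, -0.0]
finger_gap: 0.646
gripper_force: 0.0
t: 1.1
tcp_pos: [0.4175, 0.1438, 0.2312]
tool_rot: [0.211, 0.977, -0.0, -0.0]
force: [1.1, -0.1, 0.6]
finger_gap: 0.652
gripper_force: 0.0
t: 1.6
tcp_pos: [0.433, 0.1033, 0.2711]
tool_rot: [0.211, 0.977, 0.0, 0.0]
force: [0.6, -0.3, 0.1]
finger_gap: 0.651
gripper_force: 0.0
[0.36199756 0.13468184 0.41408885] [[ 4.13546665e-01  9.10482925e-01  5.05060797e-08]
 [ 8.69001170e-01 -3.94705426e-01  2.98403406e-01]
 [ 2.71691225e-01 -1.23403689e-01 -9.54439840e-01]] [[309.70691629   0.         326.0251194 ]
 [  0.         309.70691629 206.32293128]
 [  0.           0.           1.        ]] [0.43250137 0.10341877 0.27057866]
```

View pics/w1.png

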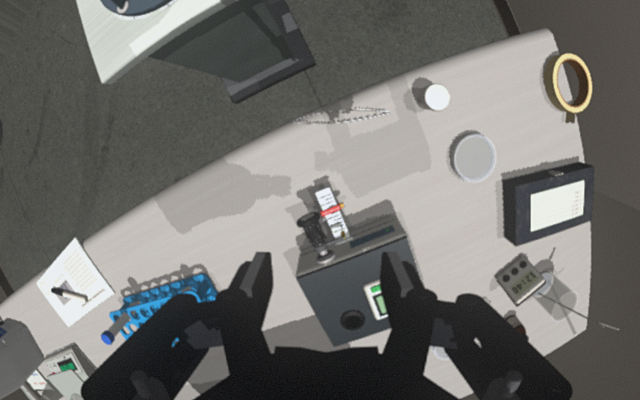

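Wrist view: the well is at (352,320), knob flange (308,218), red index (332,210), and the blue cap at (108,338). The deck corners are visible. Next, precise fits.

```bash
cat >> h.py <<'E'
def fdir(s,u,v):
    Rm,t,K=cam(s); x=(np.asarray(u,float)-K[0,2])/K[0,0]; y=(np.asarray(v,float)-K[1,2])/K[1,1]
    r=np.hypot(x,y)+1e-9; return np.stack([x/r*np.sin(r),y/r*np.sin(r),np.cos(r)],-1)
def fray(s,u,v,z):
    Rm,t,K=cam(s); o=-Rm.T@t; d=fdir(s,u,v)@Rm; return o+d*((z-o[2])/d[...,2])[...,None]
def fcloud(s):
    Rm,t,K=cam(s); d=s["depth"]; v,u=np.indices(d.shape); f=fdir(s,u,v); p=f/f[...,2:]*d[...,None]
    P=(p-t)@Rm; P[d<=0]=np.nan; return P
E
python3 - <<'E'
from h import *
import pickle
s=pickle.load(open("w1.pkl","rb")); P=fcloud(s); X,Y,Z=[P[...,i] for i in range(3)]
im=s["image"]; H,S,V=cv2.split(cv2.cvtColor(im,cv2.COLOR_RGB2HSV))
m=((X>.5)&(X<.67)&(Y>0)&(Y<.19)&(abs(Z-.084)<.004)).astype(np.uint8)
xy=P[m>0][:,:2]; print("deck",cv2.minAreaRect((xy*1000).astype(np.float32)),np.nanmedian(Z[m>0]))
for k,mm,z in(("red",((H<8)|(H>172))&(S>110)&(X>.4)&(X<.56)&(Y>0)&(Y<.2),.036),("yel",(H>15)&(H<35)&(S>120)&(X>.4)&(X<.56)&(Y>0)&(Y<.2),.045),("cap",(H>105)&(H<130)&(S>150)&(Y<-.2)&(Z>.1),.128)):
    v,u=np.nonzero(mm)
    if len(u): print(k,len(u),u.mean(),v.mean(),np.nanmedian(P[mm],0),fray(s,u.mean(),v.mean(),z), cv2.minAreaRect((P[mm][:,:2]*1000).astype(np.float32)))
x0,y0=270,170; save(cv2.resize(im[y0:350,x0:430],None,fx=3.3,fy=3.3,interpolation=cv2.INTER_CUBIC),"w1c.png")
E
```

```text
deck ((589.1254272460938, 89.41319274902344), (145.43333435058594, 126.45640563964844), 88.28484344482422) 0.08463643691883044
red 81 329.85185185185185 210.07407407407408 [0.47496561 0.08924046 0.03795802] [0.47625141 0.08818396 0.036     ] ((480.78851318359375, 85.64645385742188), (30.524621963500977, 18.588565826416016), 83.87782287597656)
yel 18 340.3888888888889 235.77777777777777 [0.47691953 0.10270253 0.03675426] [0.51103541 0.08736839 0.045     ] ((457.7425842285156, 109.01095581054688), (27.924610137939453, 98.65725708007812), 85.7496109008789)
cap 64 106.125 338.75 [ 0.49885151 -0.30057052  0.12740923] [ 0.49814069 -0.30050009  0.128     ] ((499.00927734375, -301.43121337890625), (16.90576934814453, 16.022380828857422), 46.3072395324707)
```

View pics/w1c.png

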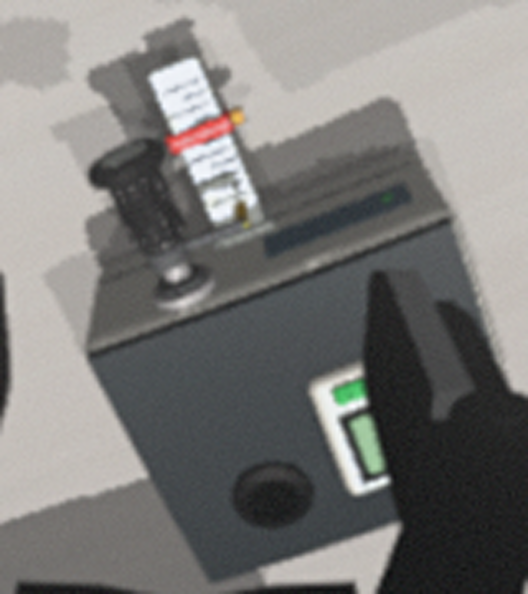

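Crop: collar centre at (272,495), front-right deck corner (88,352), front-left (450,215), rear-right (212,582), flange (127,165), pointer (241,212), and red index (203,133).

```bash
python3 - <<'E'
from h import *
import pickle
s=pickle.load(open("w1.pkl","rb")); P=fcloud(s)
g=lambda a,b,z:fray(s,270+a/3.3-.35,170+b/3.3-.35,z)
fr,fl,rr=g(88,352,.084),g(450,215,.084),g(212,582,.084)
print(fr,fl,rr); e=fl-fr; print("len",np.linalg.norm(e),np.degrees(np.arctan2(-e[0],e[1]))); e=rr-fr; print(np.linalg.norm(e),np.degrees(np.arctan2(e[1],e[0])))
print("well",g(272,495,.0875)); print("knob flange c",g(127,165,.064),g(147,208,.064),"rod",g(175,272,.064)); print("pointer",g(241,205,.042),"red",g(203,133,.038))
# knob from depth: top points
X,Y,Z=[P[...,i] for i in range(3)]
m=(X>.42)&(X<.525)&(Y>.02)&(Y<.08)&(Z>.055)&(Z<.085)
for a in np.arange(.43,.525,.008):
    k=m&(X>=a)&(X<a+.008)
    if k.sum()>3: print(round(a,3),k.sum(),np.median(Y[k]).round(4),np.percentile(Y[k],[5,95]).round(4),np.percentile(Z[k],95).round(4))
E
```

```text
[0.52288123 0.02153053 0.084     ] [0.52707159 0.16340059 0.084     ] [0.64891976 0.01657396 0.084     ]
len 0.14193193476406535 -1.6918284894046127
0.12613595130042327 -2.2520411938857743
well [0.61167031 0.05899252 0.0875    ]
knob flange c [0.46804564 0.06288393 0.064     ] [0.48636792 0.06233631 0.064     ] rod [0.5145353  0.06080145 0.064     ]
pointer [0.50831255 0.0919365  0.042     ] red [0.47619264 0.09002386 0.038     ]
0.462 237 0.0644 [0.0521 0.076 ] 0.0791
0.47 89 0.0642 [0.0546 0.073 ] 0.076
0.478 111 0.0648 [0.0546 0.0728] 0.075
0.486 107 0.064 [0.0541 0.0722] 0.0751
0.494 85 0.0638 [0.0543 0.0717] 0.0748
0.502 100 0.0668 [0.0562 0.0783] 0.0732
0.51 89 0.0627 [0.0545 0.0698] 0.0742
0.518 389 0.047 [0.0234 0.0763] 0.0784
```

```bash
python3 -m crank '-0.63 -0.94 0 0 0 0;-0.63 -0.94 0 0 0 0;-0.63 -0.94 0 0 0 0;-0.63 -0.94 0 0 0 0;-0.63 -0.94 0 0 0 0' >/dev/null; python3 -m crank '-0.63 -0.94 0 0 0 0;-0.63 -0.94 0 0 0 0;-0.63 -0.94 0 0 0 0;-0.63 -0.94 0 0 0 0;0 0 0 0 0 0.094'>/dev/null
python3 -m crank '0 0 0 0 0 0.094;0 0 0 0 0 0.094;0 0 0 0 0 0.094;0 0 0 0 0 0.094;0 0 0 0 0 0.094'>/dev/null
python3 -m crank '0 0 0 0 0 0.094;0 0 0 0 0 0.094;0 0 0.5 0 0 0;0 0 0.5 0 0 0;0 0 0 0 0 0'
cat >> h.py <<'E'
def to(p,yaw=None):
    st=telemetry.sense(); r=R.from_quat(st["tool_rot"]).as_matrix(); y=np.degrees(np.arctan2(r[1,1],r[0,1]))
    print("tcp",st["tcp_pos"].round(4),"yaw",y.round(2),"tilt",r[:,2].round(4),"rows total",(r.T@(np.array(p)-st["tcp_pos"])/.04).round(3),"turn",None if yaw is None else (y-yaw)/90)
E
python3 - <<'E'
from h import *
import pickle
s=snapshot("wrist"); save(s["image"],"w2.png"); pickle.dump(s,open("w2.pkl","wb")); P=fcloud(s)
H,S,V=cv2.split(cv2.cvtColor(s["image"],cv2.COLOR_RGB2HSV)); X,Y,Z=[P[...,i] for i in range(3)]
m=(H>105)&(H<130)&(S>130)&(abs(X-.5)<.03)&(abs(Y+.3)<.03)&(Z>.108)
v,u=np.nonzero(m); print(len(u),u.mean(),v.mean()); t=m&(Z>.126); v,u=np.nonzero(t); print(len(u),fray(s,u.mean(),v.mean(),.128),cv2.minAreaRect((P[t][:,:2]*1000).astype(np.float32)),np.nanmedian(Z[t]))
# tube body slices
for z in np.arange(.06,.128,.01):
    k=(Z>z)&(Z<z+.01)&(abs(X-.5)<.02)&(abs(Y+.3)<.02)
    if k.sum()>5: print(z.round(3),k.sum(),np.median(P[k],0).round(4))
to([.499,-.301,.105],-2)
E
```

```text
t: 3.65
tcp_pos: [0.4981, -0.2961, 0.2272]
tool_rot: [0.719, 0.695, -0.0, -0.005]
force: [-0.2, 0.5, -0.7]
finger_gap: 0.651
gripper_force: 0.0
474 331.1518987341772 216.126582278481
452 [ 0.49957282 -0.30397164  0.128     ] ((499.57037353515625, -304.50006103515625), (20.539836883544922, 20.007261276245117), 88.0761947631836) 0.12744495724121085
0.06 23 [ 0.5003 -0.2989  0.0649]
0.07 36 [ 0.5013 -0.2985  0.0752]
0.08 41 [ 0.5011 -0.2987  0.0851]
0.09 43 [ 0.5011 -0.2981  0.0951]
0.1 30 [ 0.5005 -0.2972  0.1024]
0.11 32 [ 0.5012 -0.2963  0.1177]
0.12 530 [ 0.4995 -0.303   0.1273]
tcp [ 0.499  -0.297   0.2289] yaw -2.03 tilt [-0.0044  0.0039 -1.    ] rows total [-0.112  0.018  3.097] turn -0.0002787447389445141
```

View pics/w2.png

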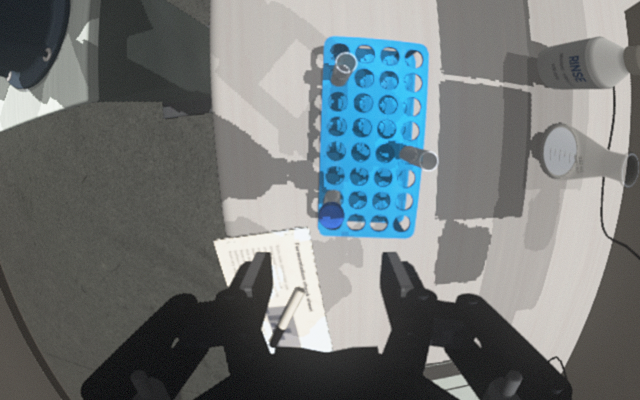

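Wrist view: the cap is at (331,216) in the rack corner, and the open tubes at (345,63) and (427,160) are well clear of both fingers. Next I'll align and go down.

```bash
python3 -m crank '-0.18 0.02 0.3 0 0 0;0 0 0.5 0 0 0;0 0 0.5 0 0 0;0 0 0 0 0 0;0 0 0 0 0 0'
python3 - <<'E'
from h import *
to([.4997,-.304,.101],-2)
E
```

```text
t: 4.2
tcp_pos: [0.5009, -0.3063, 0.1794]
tool_rot: [0.72, 0.694, -0.0, 0.0]
force: [0.7, 0.1, 0.8]
finger_gap: 0.652
gripper_force: 0.0
tcp [ 0.5009 -0.3063  0.1794] yaw -2.08 tilt [ 1.e-04 -3.e-04 -1.e+00] rows total [ 0.058 -0.032  1.961] turn -0.0008333955812556681
```

```bash
python3 -m crank '0.06 -0.03 0.5 0 0 0;0 0 0.5 0 0 0;0 0 0.5 0 0 0;0 0 0.3 0 0 0;0 0 0.16 0 0 0'; python3 -m crank '0 0 0 0 0 0;0 0 0 0 0 0;0 0 0 0 0 0;0 0 0 0 0 0;0 0 0 0 0 0' -0.9 30; python3 -m crank '0 0 0 0 0 0;0 0 0 0 0 0;0 0 -0.1 0 0 0;0 0 -0.2 0 0 0;0 0 -0.3 0 0 0'
```

```text
t: 4.7
tcp_pos: [0.4998, -0.3037, 0.1008]
tool_rot: [0.72, 0.694, 0.0, 0.0]
force: [-0.1, 0.1, -0.2]
finger_gap: 0.653
gripper_force: 0.0
t: 5.2
tcp_pos: [0.5002, -0.3039, 0.1018]
tool_rot: [0.72, 0.694, 0.0, 0.001]
force: [0.3, 0.5, 2.9]
finger_gap: 0.24
gripper_force: 29.4
t: 5.7
tcp_pos: [0.4991, -0.303, 0.1248]
tool_rot: [0.72, 0.694, -0.0, -0.001]
force: [0.9, -0.3, -0.5]
finger_gap: 0.24
gripper_force: 29.4
```

```bash
python3 -m crank '0 0 -0.6 0 0 0;0 0 -0.7 0 0 0;0 0 -0.7 0 0 0;0 0 -0.7 0 0 0;0 0 -0.4 0 0 0'; python3 -m crank '0 0 0 0 0 0;0 0 0 0 0 0;0 0 0 0 0 0;0 0 0 0 0 0;0 0 0 0 0 0'
python3 - <<'E'
from h import *
import pickle
to([.6117,.059,.25],-2)
D={}
for n in("wrist","side","scene"): D[n]=snapshot(n)
pickle.dump(D,open("lift.pkl","wb"))
P=fcloud(D["wrist"]); t=telemetry.sense()["tcp_pos"]
for n in D:
    P=(fcloud if n=="wrist" else cloud)(D[n]); q=P-t
    for z in np.arange(-.1,.02,.012):
        k=(q[...,2]>z)&(q[...,2]<z+.012)&(abs(q[...,0])<.025)&(abs(q[...,1])<.025)
        if k.sum()>3: print(n,z.round(3),k.sum(),(1000*np.median(q[k],0)).round(1))
a=cv2.resize(D["wrist"]["image"][150:400,200:440],None,fx=1.6,fy=1.6)
b=[]
for n in("side","scene"):
    Rm,tt,K=cam(D[n]); c=Rm@(t-[0,0,.03])+tt; u,v=(K@c/c[2])[:2].astype(int)
    b.append(cv2.resize(D[n]["image"][v-40:v+40,u-30:u+30],None,fx=5,fy=5,interpolation=cv2.INTER_CUBIC)); print(n,u,v)
save(np.hstack([cv2.resize(a,(200,400))*0]+b) if 0 else np.hstack(b),"lift.png")
E
```

```text
t: 6.2
tcp_pos: [0.4994, -0.3037, 0.2521]
tool_rot: [0.72, 0.694, -0.0, 0.001]
force: [0.5, -0.6, -0.6]
finger_gap: 0.238
gripper_force: 29.4
t: 6.7
tcp_pos: [0.499, -0.3031, 0.2478]
tool_rot: [0.72, 0.694, -0.0, -0.001]
force: [-0.5, -0.4, -0.3]
finger_gap: 0.238
gripper_force: 29.4
tcp [ 0.499  -0.3031  0.2478] yaw -2.08 tilt [-0.0018  0.0016 -1.    ] rows total [ 9.148  2.487 -0.046] turn -0.0008789446397891254
wrist -0.1 6 [  1.8   0.6 -91.8]
wrist -0.076 108 [  1.7   4.4 -68.8]
wrist -0.064 112 [  1.5   4.8 -57.4]
wrist -0.052 148 [  0.7   5.2 -45.9]
wrist -0.04 165 [  0.6   5.5 -33.5]
wrist -0.028 211 [ -0.1   5.7 -21.9]
wrist -0.016 252 [-0.2  6.2 -9.8]
wrist -0.004 438 [-0.3  7.2  3.6]
wrist 0.008 996 [-0.8  9.  15. ]
side -0.1 7 [  3.2  -2.1 -91.9]
side -0.088 13 [ -0.1   2.8 -80.5]
side -0.076 22 [  2.8   2.4 -70.1]
side -0.064 22 [  1.2   2.9 -58.3]
side -0.052 20 [ -0.3   3.3 -47.2]
side -0.04 23 [  2.5   2.9 -35.3]
side -0.028 23 [ -0.5   4.6 -22.5]
side -0.016 17 [ -0.6   4.4 -10. ]
side -0.004 42 [-0.7  5.6  3.5]
side 0.008 62 [-3.8  8.3 14.4]
scene -0.1 8 [ -0.6  -3.1 -91.1]
scene -0.088 19 [ -2.2  -3.7 -82. ]
scene -0.076 32 [ -5.2  -4.7 -69.4]
scene -0.064 28 [ -5.3  -5.4 -57.9]
scene -0.052 35 [ -6.7  -4.7 -45.7]
scene -0.04 34 [ -6.2  -4.3 -34.2]
scene -0.028 32 [ -6.8  -3.9 -21.6]
scene -0.016 32 [ -6.4  -4.  -10.2]
scene -0.004 47 [-9.2 -5.6  3.1]
scene 0.008 61 [-16.3  -6.3  13.9]
side 326 110
scene 396 191
```

View pics/lift.png

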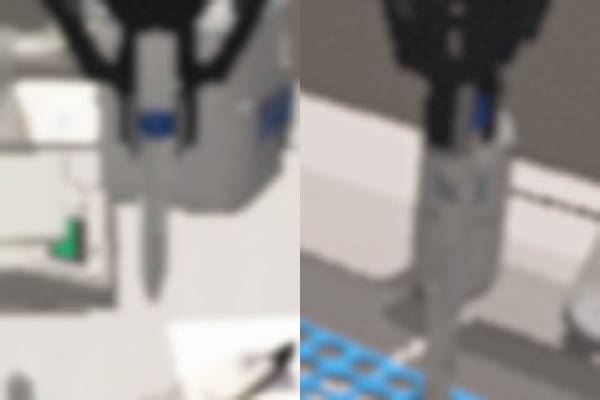

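Lift crop: the tube is held by the cap at (155,125), and its tip leans slightly. Depth slices give about 1.9° toward +x and 1.7° toward −y. I'll straighten it with a tool turn and carry it to just short of the well.

```bash
python3 -m crank '0 0 0 0.02 0.019 0;0.5 0.15 0 0 0 0;0.8 0.27 0 0 0 0;0.9 0.31 0 0 0 0;0.9 0.31 0 0 0 0'>/dev/null; python3 -m crank '0.9 0.31 0 0 0 0;0.9 0.31 0 0 0 0;0.9 0.31 0 0 0 0;0.9 0.31 0 0 0 0;0.6 0.2 0 0 0 0' >/dev/null;python3 -m crank '0 0 0 0 0 0;0 0 0 0 0 0;0 0 0 0 0 0;0 0 0 0 0 0;0 0 0 0 0 0'
cat > look.py <<'E'
from h import *
import pickle,sys
s=snapshot("wrist"); pickle.dump(s,open(sys.argv[1]+".pkl","wb")); P=fcloud(s); t=telemetry.sense()["tcp_pos"]; q=P-t
zs=[];c=[]
for z in np.arange(-.085,-.005,.01):
    k=(q[...,2]>z)&(q[...,2]<z+.01)&(abs(q[...,0])<.025)&(abs(q[...,1])<.025)
    if k.sum()>20:
        a=q[k]; mx=np.mean(np.percentile(a[:,0],[3,97])); zs.append(np.median(a[:,2])); c.append([mx,np.median(a[:,0]),np.median(a[:,1])])
        print((1000*np.array([zs[-1],*c[-1]])).round(1))
print("slopes",np.polyfit(zs,c,1)[0])
save(s["image"],sys.argv[1]+".png")
to([.6117,.059,.25],-2)
E
python3 look.py w3
```

```text
t: 8.35
tcp_pos: [0.6091, -0.0164, 0.2545]
tool_rot: [0.72, 0.693, -0.0, -0.022]
force: [-0.2, 0.3, 0.5]
finger_gap: 0.24
gripper_force: 29.4
[-69.   -0.2   0.6   5.7]
[-59.9  -0.2   0.1   6.1]
[-50.5  -0.3  -0.1   6.2]
[-40.5  -0.5  -0.2   6. ]
[-30.5  -0.1  -0.1   6.1]
[-20.   -0.8   0.1   6. ]
[-9.6 -0.8 -0.3  6.2]
slopes [-0.0096682  -0.00918852  0.00387413]
tcp [ 0.6091 -0.0163  0.2545] yaw -2.14 tilt [-0.0303  0.0309 -0.9991] rows total [ 1.879 -0.003  0.17 ] turn -0.0015150632788082053
```

View pics/w3.png

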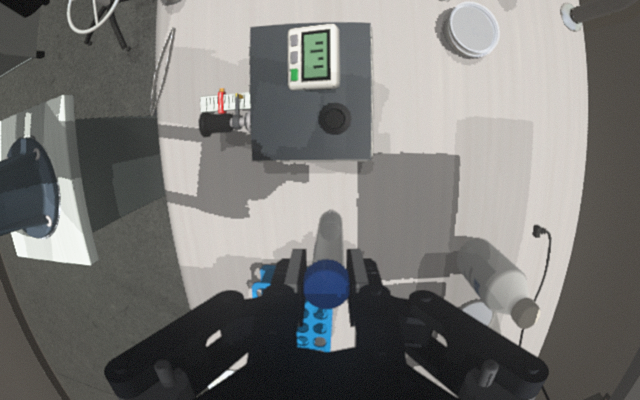

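Wrist view: the tube is vertical now (cap at (326,284), tip up at (330,215)), and the well is at (334,119). I'll fit the collar, knob and index precisely in this view.

```bash
python3 - <<'E'
from h import *
import pickle
s=pickle.load(open("w3.pkl","rb")); im=s["image"]; P=fcloud(s); g=im.max(2).astype(float)
H,S,V=cv2.split(cv2.cvtColor(im,cv2.COLOR_RGB2HSV)); X,Y,Z=[P[...,i] for i in range(3)]
m=np.zeros(g.shape,np.uint8); m[98:142,312:358]=g[98:142,312:358]<38
print("deck grey",np.median(g[140:155,290:360]), g[119,312:358:2])
l,c,st,ce=cv2.connectedComponentsWithStats(m); i=1+st[1:,4].argmax(); print(st[i],ce[i],"well",fray(s,*ce[i],.0875))
(cx,cy),ax,an=cv2.fitEllipse(max(cv2.findContours((c==i).astype(np.uint8),0,1)[0],key=len)); print(cx,cy,ax,fray(s,cx,cy,.0875))
k=(c==i); print("well depth: above-deck ring median",np.nanmedian(P[k&(Z>.085)],0))
cap=(H>105)&(H<130)&(S>110)&(V>60); cap[:250]=0; cap[320:]=0; cap[:,:295]=0; cap[:,360:]=0
v,u=np.nonzero(cap); t=telemetry.sense()["tcp_pos"]; print("cap",(np.nanmedian(P[cap],0)-t)*1000, cv2.minAreaRect(((P[cap]-t)[:,:2]*1000).astype(np.float32)))
d=(X>.5)&(X<.67)&(Y>0)&(Y<.19)&(abs(Z-.084)<.002); print("deck",cv2.minAreaRect((P[d][:,:2]*1000).astype(np.float32)))
r=((H<8)|(H>172))&(S>130); r[:80]=0;r[120:]=0;r[:,:190]=0;r[:,260:]=0; v,u=np.nonzero(r);print("red",len(u),u.mean(),v.mean(),fray(s,u.mean(),v.mean(),.036))
kn=(X>.43)&(X<.52)&(Y>.03)&(Y<.1)&(Z>.058)&(Z<.09)
for a in np.arange(.455,.52,.006):
    k=kn&(X>=a)&(X<a+.006)
    if k.sum()>3: print(a.round(3),k.sum(),np.median(Y[k]).round(4),np.percentile(Y[k],[3,97]).round(4),np.percentile(Z[k],90).round(4))
cv2.imwrite("pics/x.png",0*m)
E
```

```text
deck grey 94.0 [ 98.  97.  99.  64.  48.  47.  43.  52.  52.  56.  56.  54.  54.  57.
  57.  56.  45.  74.  73.  75.  98.  99. 100.]Traceback (most recent call last):
  File "<stdin>", line 7, in <module>
ValueError: attempt to get argmax of an empty sequence
```

```bash
python3 - <<'E'
from h import *
import pickle
s=pickle.load(open("w3.pkl","rb")); im=s["image"]; P=fcloud(s); g=im.max(2).astype(float)
H,S,V=cv2.split(cv2.cvtColor(im,cv2.COLOR_RGB2HSV)); X,Y,Z=[P[...,i] for i in range(3)]
m=np.zeros(g.shape,np.uint8); m[98:142,312:358]=g[98:142,312:358]<85
l,c,st,ce=cv2.connectedComponentsWithStats(m); i=1+st[1:,4].argmax(); print(st[i],ce[i],"well",fray(s,*ce[i],.0865))
k=(c==i); 
w=(abs(X-.61)<.03)&(abs(Y-.059)<.03)
rim=w&(Z>.086)&(Z<.09)&k; print("rim",rim.sum(),cv2.minEnclosingCircle((P[rim][:,:2]*1000).astype(np.float32)))
hole=k&(Z<.075); v,u=np.nonzero(hole); print("hole",hole.sum(), u.mean(),v.mean(),u.min(),u.max(),v.min(),v.max(),fray(s,u.mean(),v.mean(),.0875))
cap=(H>105)&(H<130)&(S>110)&(V>60); cap[:250]=0; cap[320:]=0; cap[:,:295]=0; cap[:,360:]=0
v,u=np.nonzero(cap); t=telemetry.sense()["tcp_pos"]; print("cap",(np.nanmedian(P[cap],0)-t)*1000, cv2.minAreaRect(((P[cap]-t)[:,:2]*1000).astype(np.float32)))
d=(X>.5)&(X<.67)&(Y>0)&(Y<.19)&(abs(Z-.084)<.002); print("deck",cv2.minAreaRect((P[d][:,:2]*1000).astype(np.float32)))
r=((H<8)|(H>172))&(S>130); r[:80]=0;r[120:]=0;r[:,:190]=0;r[:,260:]=0; v,u=np.nonzero(r);print("red",len(u),u.mean(),v.mean(),fray(s,u.mean(),v.mean(),.036))
kn=(X>.43)&(X<.52)&(Y>.03)&(Y<.1)&(Z>.058)&(Z<.09)
for a in np.arange(.455,.52,.006):
    k=kn&(X>=a)&(X<a+.006)
    if k.sum()>3: print(a.round(3),k.sum(),np.median(Y[k]).round(4),np.percentile(Y[k],[3,97]).round(4),np.percentile(Z[k],90).round(4))
E
```

```text
[317 103  34  32 874] [333.82494279 118.33409611] well [0.61284943 0.05878293 0.0865    ]
rim 497 ((613.182861328125, 58.92070388793945), 16.710744857788086)<stdin>:10: RuntimeWarning: Mean of empty slice.
  ret = ret.dtype.type(ret / rcount)
Traceback (most recent call last):
ValueError: zero-size array to reduction operation minimum which has no identity
```

```bash
python3 - <<'E'
from h import *
import pickle
s=pickle.load(open("w3.pkl","rb")); im=s["image"]; P=fcloud(s)
H,S,V=cv2.split(cv2.cvtColor(im,cv2.COLOR_RGB2HSV)); X,Y,Z=[P[...,i] for i in range(3)]
print("Z row",Z[118,316:354:2].round(3)); print("Z col",Z[100:140:2,334].round(3))
cap=(H>105)&(H<130)&(S>110)&(V>60); cap[:250]=0; cap[320:]=0; cap[:,:295]=0; cap[:,360:]=0
t=telemetry.sense()["tcp_pos"]; print("cap",(np.nanmedian(P[cap],0)-t)*1000, cv2.minAreaRect(((P[cap]-t)[:,:2]*1000).astype(np.float32)))
d=(X>.5)&(X<.67)&(Y>0)&(Y<.19)&(abs(Z-.084)<.002); print("deck",cv2.minAreaRect((P[d][:,:2]*1000).astype(np.float32)))
r=((H<8)|(H>172))&(S>130); r[:80]=0;r[120:]=0;r[:,:190]=0;r[:,260:]=0; v,u=np.nonzero(r);print("red",len(u),u.mean(),v.mean(),fray(s,u.mean(),v.mean(),.036))
kn=(X>.43)&(X<.52)&(Y>.03)&(Y<.1)&(Z>.058)&(Z<.09)
for a in np.arange(.455,.52,.006):
    k=kn&(X>=a)&(X<a+.006)
    if k.sum()>3: print(a.round(3),k.sum(),np.median(Y[k]).round(4),np.percentile(Y[k],[3,97]).round(4),np.percentile(Z[k],90).round(4))
to([.6125,.06,.2475],-2)
E
```

```text
Z row [0.084 0.088 0.088 0.087 0.087 0.081 0.081 0.08  0.081 0.083 0.081 0.081
 0.081 0.081 0.081 0.088 0.088 0.087 0.084]
Z col [0.084 0.085 0.088 0.088 0.087 0.081 0.081 0.08  0.081 0.083 0.082 0.083
 0.08  0.082 0.086 0.088 0.087 0.088 0.085 0.083]
cap [-0.98207552  2.08330077 25.06171656] ((-19.038105010986328, -92.44322204589844), (209.54750061035156, 25.548114776611328), 80.85588836669922)
deck ((589.2484741210938, 89.83821105957031), (144.54298400878906, 125.00592041015625), 88.25686645507812)
red 68 220.9558823529412 102.25 [0.47708547 0.08857557 0.036     ]
0.461 52 0.0597 [0.0491 0.0753] 0.0788
0.467 176 0.0637 [0.0501 0.0767] 0.0787
0.473 92 0.0619 [0.052  0.0724] 0.0749
0.479 88 0.0624 [0.0526 0.0717] 0.0747
0.485 93 0.0623 [0.0521 0.0723] 0.0744
0.491 105 0.0619 [0.0515 0.0728] 0.0746
0.497 92 0.0622 [0.0534 0.0706] 0.0733
0.503 165 0.0704 [0.0545 0.0931] 0.0726
0.509 70 0.0625 [0.0556 0.0693] 0.071
0.515 39 0.0617 [0.052  0.0695] 0.0761
tcp [ 0.6091 -0.0163  0.2545] yaw -2.14 tilt [-0.0303  0.0309 -0.9991] rows total [1.903 0.018 0.232] turn -0.0015150632788082053
```

```bash
python3 -m crank '0.6 0 0.08 0 0 0;0.7 0.01 0.08 0 0 0;0.6 0.01 0.07 0 0 0;0 0 0 0 0 0;0 0 0 0 0 0'; python3 -m crank '0 0 0 0 0 0;0 0 0 0 0 0;0 0 0 0 0 0;0 0 0 0 0 0;0 0 0 0 0 0'
python3 - <<'E'
from h import *
import pickle
s=pickle.load(open("w3.pkl","rb")); P=fcloud(s); X,Y,Z=[P[...,i] for i in range(3)]
h=(abs(X-.6125)<.013)&(abs(Y-.0588)<.013)&(Z<.0843); v,u=np.nonzero(h); print("hole",h.sum(),u.mean(),v.mean(),fray(s,u.mean(),v.mean(),.0865))
to([.6127,.06,.19],-2)
E
python3 look.py w4
```

```text
t: 8.9
tcp_pos: [0.6125, 0.0607, 0.2476]
tool_rot: [0.719, 0.694, -0.0, -0.021]
force: [0.1, 0.4, -1.0]
finger_gap: 0.241
gripper_force: 29.4
t: 9.4
tcp_pos: [0.6126, 0.0605, 0.2476]
tool_rot: [0.72, 0.694, -0.0, -0.022]
force: [-0.5, 0.3, -0.0]
finger_gap: 0.238
gripper_force: 29.4
hole 295 334.3966101694915 118.39322033898306 [0.61341733 0.0587041  0.0865    ]
tcp [0.6126 0.0605 0.2476] yaw -2.08 tilt [-0.0302  0.0309 -0.9991] rows total [-0.056  0.047  1.438] turn -0.0008704804970957862
[-69.5  -0.1   0.8   5.8]
[-59.9  -0.1   0.2   6. ]
[-50.2  -0.3  -0.2   6.2]
[-40.   -0.4  -0.1   6.2]
[-30.3   0.    0.1   6. ]
[-20.2  -0.9   0.2   6. ]
[-10.   -0.5  -0.6   6.2]
slopes [-0.00883166 -0.01340306  0.00403926]
tcp [0.6126 0.0606 0.2476] yaw -2.07 tilt [-0.0303  0.031  -0.9991] rows total [-0.04  -0.023 -0.061] turn -0.0008035003307031503
```

```bash
python3 -m crank '-0.03 0.03 0.5 0.005 0 0;-0.015 0.015 0.5 0 0 0;-0.015 0.015 0.44 0 0 0;0 0 0 0 0 0;0 0 0 0 0 0'; python3 -c "
from h import *
to([.613,.06,.165])"; python3 -m crank '-0.003 0.003 0.1 0 0 0;-0.003 0.003 0.1 0 0 0;-0.003 0.003 0.1 0 0 0;-0.003 0.003 0.1 0 0 0;0 0 0 0 0 0'; python3 -c "
from h import *
to([.613,.06,.165])"
```

```text
t: 9.95
tcp_pos: [0.6129, 0.0602, 0.1899]
tool_rot: [0.72, 0.694, -0.003, -0.025]
force: [-0.1, 0.3, -0.4]
finger_gap: 0.241
gripper_force: 29.4
tcp [0.6129 0.0602 0.1899] yaw -2.04 tilt [-0.0386  0.0313 -0.9988] rows total [-0.023  0.026  0.622] turn None
t: 10.45
tcp_pos: [0.6122, 0.0602, 0.1732]
tool_rot: [0.72, 0.694, -0.003, -0.025]
force: [0.1, 0.6, 0.2]
finger_gap: 0.24
gripper_force: 29.4
tcp [0.6122 0.0602 0.1732] yaw -2.04 tilt [-0.0395  0.0314 -0.9987] rows total [-0.011  0.028  0.204] turn None
```

```bash
for i in 1; do python3 -m crank '-0.003 0.012 0.1 0 0 0;-0.003 0.012 0.1 0 0 0;-0.003 0.004 0.1 0 0 0;-0.003 0.004 0.1 0 0 0;0 0 0 0 0 0'; python3 -m crank '-0.003 0.004 0.1 0 0 0;-0.003 0.004 0.1 0 0 0;-0.003 0.004 0.1 0 0 0;-0.003 0.004 0.1 0 0 0;0 0 0 0 0 0'; done; python3 -c "
from h import *
to([.613,.06,.105])"
```

```text
t: 10.95
tcp_pos: [0.6133, 0.0602, 0.1571]
tool_rot: [0.72, 0.694, -0.003, -0.025]
force: [0.1, -1.4, -1.0]
finger_gap: 0.239
gripper_force: 29.5
t: 11.45
tcp_pos: [0.6133, 0.0602, 0.1411]
tool_rot: [0.72, 0.694, -0.003, -0.025]
force: [1.3, 0.3, -0.3]
finger_gap: 0.244
gripper_force: 29.5
tcp [0.6133 0.0602 0.1411] yaw -2.04 tilt [-0.0387  0.0313 -0.9988] rows total [-0.032  0.03   0.901] turn None
```

Going in freely, with lateral forces below 1.5 N. I'll continue down to home.

```bash
python3 -m crank '-0.003 0.003 0.15 0 0 0;-0.004 0.004 0.15 0 0 0;-0.004 0.004 0.15 0 0 0;-0.004 0.004 0.15 0 0 0;0 0 0 0 0 0'; python3 -m crank '-0.003 0.003 0.1 0 0 0;-0.003 0.003 0.08 0 0 0;-0.002 0.002 0.05 0 0 0;0 0 0 0 0 0;0 0 0 0 0 0';python3 -c "
from h import *
to([.613,.06,.105])"
```

```text
t: 11.95
tcp_pos: [0.6131, 0.0603, 0.1167]
tool_rot: [0.72, 0.694, -0.003, -0.025]
force: [0.5, -1.3, -1.2]
finger_gap: 0.241
gripper_force: 29.5
t: 12.45
tcp_pos: [0.6131, 0.0602, 0.1085]
tool_rot: [0.72, 0.694, -0.003, -0.024]
force: [0.4, -1.3, -0.9]
finger_gap: 0.243
gripper_force: 29.5
tcp [0.6131 0.0602 0.1085] yaw -2.04 tilt [-0.0379  0.0312 -0.9988] rows total [-0.009  0.     0.087] turn None
```

```bash
python3 -m crank '-0.001 0.001 0.03 0 0 0;-0.001 0.001 0.03 0 0 0;-0.001 0.001 0.03 0 0 0;0 0 0 0 0 0;0 0 0 0 0 0'; python3 -m crank '-0.001 0.001 0.025 0 0 0;0 0 0.025 0 0 0;0 0 0 0 0 0;0 0 0 0 0 0;0 0 0 0 0 0'
```

```text
t: 12.95
tcp_pos: [0.6133, 0.0602, 0.1059]
tool_rot: [0.72, 0.694, -0.003, -0.024]
force: [0.2, 0.3, 4.8]
finger_gap: 0.241
gripper_force: 29.9
t: 13.45
tcp_pos: [0.6141, 0.0602, 0.1055]
tool_rot: [0.72, 0.694, -0.002, -0.023]
force: [-1.3, 0.4, 11.9]
finger_gap: 0.24
gripper_force: 30.3
```

```bash
python3 -m crank '0 0 -0.02 0 0 0;0 0 0 0 0 0;0 0 0 0 0 0;0 0 0 0 0 0;0 0 0 0 0 0' 0.2 30; python3 -m crank '0.01 -0.01 -0.3 0 0 0;0.02 -0.02 -0.6 0 0 0;0.03 -0.03 -0.9 0 0 0;0.03 -0.03 -0.9 0 0 0;0 0 0 -0.024 -0.019 0'; python3 -m crank '0 0 0 0 0 0;0 0 0 0 0 0;0 0 0 0 0 0;0 0 0 0 0 0;0 0 0 0 0 0'
python3 - <<'E'
from h import *
import pickle
s=snapshot("wrist"); save(s["image"],"w5.png"); pickle.dump(s,open("w5.pkl","wb")); P=fcloud(s); X,Y,Z=[P[...,i] for i in range(3)]
H,S,V=cv2.split(cv2.cvtColor(s["image"],cv2.COLOR_RGB2HSV))
m=(H>105)&(H<130)&(S>110)&(abs(X-.613)<.03)&(abs(Y-.06)<.03)&(Z>.1); t=m&(Z>.128)
print(m.sum(),np.nanpercentile(Z[m],[5,50,95]),cv2.minAreaRect((P[t][:,:2]*1000).astype(np.float32)))
kn=(X>.43)&(X<.525)&(Y>.03)&(Y<.1)&(Z>.058)&(Z<.09)
for a in np.arange(.455,.52,.006):
    k=kn&(X>=a)&(X<a+.006)
    if k.sum()>3: print(a.round(3),k.sum(),np.median(Y[k]).round(4),np.percentile(Y[k],[3,97]).round(4),np.percentile(Z[k],90).round(4))
for n in("side","scene"):
    q=snapshot(n); P=cloud(q); H,S,V=cv2.split(cv2.cvtColor(q["image"],cv2.COLOR_RGB2HSV)); m=(H>105)&(H<130)&(S>90)&(abs(P[...,0]-.613)<.04)&(abs(P[...,1]-.06)<.04)&(P[...,2]>.1); print(n,m.sum(),np.nanmedian(P[m],0),np.nanpercentile(P[m][:,2],[5,95]))
to([.484,.063,.12],88.2)
E
```

```text
t: 13.95
tcp_pos: [0.6126, 0.0603, 0.1033]
tool_rot: [0.72, 0.694, -0.003, -0.025]
force: [0.4, -0.1, 0.1]
finger_gap: 0.596
gripper_force: 0.0
t: 14.45
tcp_pos: [0.6187, 0.0594, 0.2186]
tool_rot: [0.72, 0.694, 0.004, 0.005]
force: [1.2, -0.7, -0.8]
finger_gap: 0.599
gripper_force: 0.0
t: 14.95
tcp_pos: [0.6134, 0.0604, 0.211]
tool_rot: [0.72, 0.694, -0.001, -0.001]
force: [0.2, -0.0, -0.3]
finger_gap: 0.603
gripper_force: 0.0
649 [0.12572931 0.13158008 0.13283642] ((614.4649047851562, 64.19149017333984), (30.146705627441406, 37.76935958862305), 88.79557800292969)
0.461 54 0.0665 [0.0526 0.0769] 0.0786
0.467 219 0.0663 [0.0504 0.0772] 0.0783
0.473 104 0.0649 [0.0542 0.0731] 0.0747
0.479 107 0.0648 [0.0542 0.0726] 0.0746
0.485 109 0.065 [0.0538 0.0722] 0.0748
0.491 110 0.0645 [0.0535 0.0721] 0.0744
0.497 104 0.0641 [0.0543 0.071 ] 0.0738
0.503 201 0.0728 [0.0576 0.0934] 0.0726
0.509 88 0.0633 [0.0557 0.0689] 0.0711
0.515 62 0.0641 [0.0522 0.0728] 0.0766
side 46 [0.61684058 0.06642238 0.13055986] [0.12416299 0.1323882 ]
scene 14 [0.6111703  0.05453187 0.128382  ] [0.12370889 0.13292849]
tcp [0.6136 0.0605 0.2114] yaw -2.08 tilt [-2.4e-03  2.0e-04 -1.0e+00] rows total [-0.055 -3.234  2.294] turn -1.003084266314965
```

View pics/w5.png

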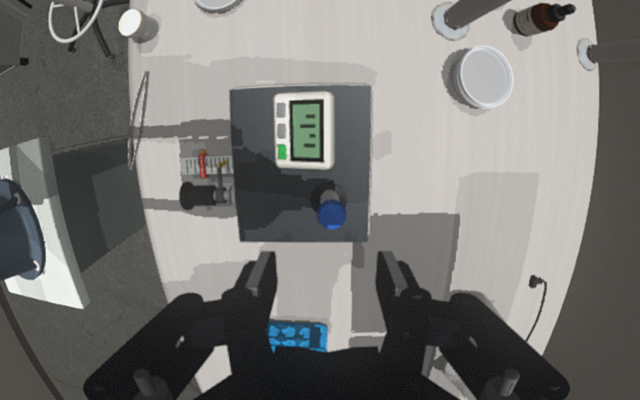

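Wrist view: the capped tube stands in the well with its cap at (331,213). The cap top is at 0.132 m, which is exactly home, and the gripper is clear of it. Knob at (200,194), red index (203,163). Next I'll move over the knob and turn 90°.

```bash
python3 -m crank '0 -0.8 0 0 0 0;0 -0.9 0 0 0 0;-0.05 -0.9 0 0 0 0;0 -0.63 0 0 0 0;0 0 0 0 0 -0.091'>/dev/null; python3 -m crank '0 0 0 0 0 -0.091;0 0 0 0 0 -0.091;0 0 0 0 0 -0.091;0 0 0 0 0 -0.091;0 0 0 0 0 -0.091'>/dev/null;python3 -m crank '0 0 0 0 0 -0.091;0 0 0 0 0 -0.091;0 0 0 0 0 -0.091;0 0 0 0 0 -0.091;0 0 0 0 0 -0.091'>/dev/null;python3 -m crank '0 0 0.5 0 0 0;0 0 0.5 0 0 0;0 0 0 0 0 0;0 0 0 0 0 0;0 0 0 0 0 0'
python3 - <<'E'
from h import *
import pickle
s=snapshot("wrist"); save(s["image"][100:400,120:520],"w6.png"); pickle.dump(s,open("w6.pkl","wb")); P=fcloud(s); X,Y,Z=[P[...,i] for i in range(3)]
H,S,V=cv2.split(cv2.cvtColor(s["image"],cv2.COLOR_RGB2HSV))
kn=(X>.43)&(X<.525)&(Y>.03)&(Y<.1)&(Z>.058)&(Z<.09)
for a in np.arange(.455,.52,.006):
    k=kn&(X>=a)&(X<a+.006)
    if k.sum()>3: print(a.round(3),k.sum(),np.median(Y[k]).round(4),np.percentile(Y[k],[3,97]).round(4),np.percentile(Z[k],90).round(4))
b=(X>.42)&(X<.53)&(Y>.07)&(Y<.12)
for k,m in(("red",b&((H<8)|(H>172))&(S>130)),("yel",b&(H>15)&(H<35)&(S>120))):
    v,u=np.nonzero(m)
    if len(u): print(k,len(u),u.mean(),v.mean(),u.min(),u.max(),v.min(),v.max(),np.nanmedian(P[m],0))
to([.4842,.063,.048],88.2)
E
```

```text
t: 17.1
tcp_pos: [0.4851, 0.0632, 0.1729]
tool_rot: [0.017, 1.0, -0.0, 0.0]
force: [0.3, -0.5, -0.2]
finger_gap: 0.6
gripper_force: 0.0
0.461 295 0.0629 [0.0499 0.076 ] 0.0787
0.467 174 0.0635 [0.0499 0.0765] 0.079
0.473 183 0.0626 [0.0525 0.0734] 0.0748
0.479 178 0.0627 [0.0525 0.0732] 0.0748
0.485 178 0.0628 [0.0521 0.0728] 0.0747
0.491 171 0.0627 [0.0525 0.0729] 0.0747
0.497 108 0.0624 [0.0547 0.07  ] 0.0733
0.503 260 0.0727 [0.0554 0.0928] 0.0727
0.509 57 0.0613 [0.0568 0.0661] 0.0701
0.515 277 0.0611 [0.0505 0.0725] 0.0755
red 85 355.4235294117647 186.0235294117647 342 367 183 190 [0.47458322 0.09116616 0.03795606]
yel 41 367.1951219512195 217.46341463414635 357 470 183 398 [0.50457823 0.09350105 0.04929799]
tcp [0.4852 0.0632 0.173 ] yaw 88.02 tilt [ 5.e-04 -1.e-04 -1.e+00] rows total [ 0.027 -0.005  3.125] turn -0.001966329995718594
```

View pics/w6.png

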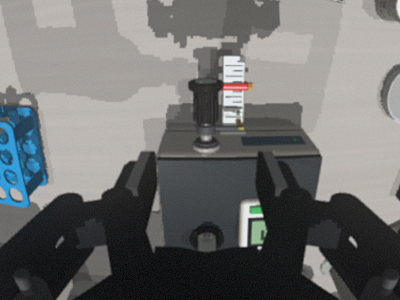

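View: the knob at (206,98) in the crop is centred between the fingers, with the red index at (236,87) and pointer near (240,122). Descend and pinch.

```bash
python3 -m crank '0.01 0 0.6 0 0 0;0.01 0 0.7 0 0 0;0 0 0.7 0 0 0;0 0 0.6 0 0 0;0 0 0.3 0 0 0';python3 -m crank '0 0 0.22 0 0 0;0 0 0 0 0 0;0 0 0 0 0 0;0 0 0 0 0 0;0 0 0 0 0 0'
python3 -m crank '0 0 0 0 0 0;0 0 0 0 0 0;0 0 0 0 0 0;0 0 0 0 0 0;0 0 0 0 0 0' -1 80
python3 - <<'E'
from h import *
import pickle
s=snapshot("wrist"); pickle.dump(s,open("w7.pkl","wb"))
save(cv2.resize(s["image"][150:270,270:430],None,fx=4,fy=4,interpolation=cv2.INTER_CUBIC),"w7.png")
E
```

```text
t: 17.65
tcp_pos: [0.4832, 0.0633, 0.0551]
tool_rot: [0.017, 1.0, 0.0, -0.001]
force: [0.2, -0.9, -0.4]
finger_gap: 0.603
gripper_force: 0.0
t: 18.15
tcp_pos: [0.484, 0.0633, 0.0481]
tool_rot: [0.017, 1.0, -0.0, 0.0]
force: [-0.6, -0.2, -0.1]
finger_gap: 0.6
gripper_force: 0.0
t: 18.65
tcp_pos: [0.4835, 0.0628, 0.0479]
tool_rot: [0.017, 1.0, -0.0, -0.001]
force: [-0.8, -2.7, 6.6]
finger_gap: 0.207
gripper_force: 77.9
```

View pics/w7.png

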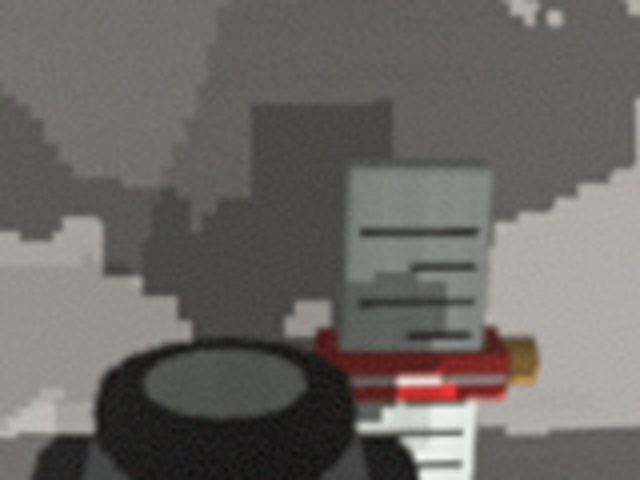

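I've now viewed 11 pictures, one over the limit of 10, so I'll work from numbers only from here. The crop shows the red saddle at (410,370) with its white line at v≈381, and the knob between the pads. Next I'll compute the pull.

```bash
python3 - <<'E'
from h import *
import pickle
def w(n): return pickle.load(open(n+".pkl","rb"))
s=w("w7"); print("white line w7",fray(s,*(270+395/4-.4,150+381/4-.4),.038),fray(s,270+365/4,150+381/4-.4,.038),"saddle front edge top",fray(s,270+400/4,150+352/4,.038))
im=s["image"].astype(int)
for u in(360,375,385,390): print(u,[tuple(im[v,u]) for v in range(238,252)])
yh=R.from_euler("z",-1.74,degrees=True)
for n in("w1","w3","w5","w6","w7"):
    s=w(n);P=fcloud(s);X,Y,Z=[P[...,i] for i in range(3)];H,S,V=cv2.split(cv2.cvtColor(s["image"],cv2.COLOR_RGB2HSV))
    b=(X>.45)&(X<.53)&(Y>.065)&(Y<.115)&(Z>.03)
    m=b&((H<8)|(H>172))&(S>110)&(V>60); t=m&(Z>.0355)&(Z<.0405)
    y=b&(H>14)&(H<36)&(S>70)&(X>.492)
    print(n,"red top",t.sum(),np.percentile(X[t],[3,50,97]).round(4),"yel",y.sum(),[a.round(4).tolist() for a in P[y][np.argsort(Z[y])][:6]])
to([.4835,.063,.048],88.2)
E
```

```text
white line w7 [0.47626954 0.08599256 0.038     ] [0.47609397 0.08209209 0.038     ] saddle front edge top [0.47223655 0.08682737 0.038     ]
360 [(np.int64(85), np.int64(44), np.int64(41)), (np.int64(87), np.int64(26), np.int64(22)), (np.int64(90), np.int64(33), np.int64(33)), (np.int64(90), np.int64(29), np.int64(28)), (np.int64(90), np.int64(33), np.int64(30)), (np.int64(92), np.int64(48), np.int64(44)), (np.int64(95), np.int64(72), np.int64(69)), (np.int64(104), np.int64(97), np.int64(95)), (np.int64(97), np.int64(72), np.int64(68)), (np.int64(96), np.int64(43), np.int64(40)), (np.int64(88), np.int64(28), np.int64(27)), (np.int64(88), np.int64(37), np.int64(37)), (np.int64(89), np.int64(66), np.int64(65)), (np.int64(90), np.int64(89), np.int64(87))]
375 [(np.int64(84), np.int64(40), np.int64(38)), (np.int64(88), np.int64(31), np.int64(29)), (np.int64(88), np.int64(34), np.int64(31)), (np.int64(85), np.int64(26), np.int64(25)), (np.int64(97), np.int64(41), np.int64(39)), (np.int64(146), np.int64(94), np.int64(89)), (np.int64(207), np.int64(177), np.int64(168)), (np.int64(229), np.i
[... 1937 characters left out ...]
76, 0.0908, 0.0502], [0.5078, 0.0919, 0.0508]]
w5 red top 102 [0.4734 0.4777 0.4799] yel 41 [[0.4993, 0.0867, 0.0344], [0.5024, 0.0931, 0.0345], [0.5018, 0.0877, 0.0346], [0.508, 0.0922, 0.0448], [0.5069, 0.0903, 0.0454], [0.5079, 0.0927, 0.0477]]
w6 red top 128 [0.4728 0.475  0.4794] yel 42 [[0.5171, 0.0972, 0.0334], [0.5207, 0.097, 0.0351], [0.5052, 0.0911, 0.0455], [0.5052, 0.0921, 0.0457], [0.505, 0.0908, 0.0488], [0.505, 0.0927, 0.0491]]
w7 red top 366 [0.4725 0.4745 0.4791] yel 3 [[0.4922, 0.0661, 0.0735], [0.4947, 0.0665, 0.0742], [0.529, 0.1058, 0.0805]]
tcp [0.4835 0.0628 0.0478] yaw 88.07 tilt [-1.1e-03 -7.0e-04 -1.0e+00] rows total [ 0.     0.005 -0.004] turn -0.001403838272504111
```

```bash
cat > pt.py <<'E'
from h import *
import pickle,sys
st=telemetry.sense(); print(st["tcp_pos"].round(4),st["force"].round(1),st["gripper_force"])
s=snapshot("wrist"); pickle.dump(s,open("p_w.pkl","wb")); P=fcloud(s)-st["tcp_pos"]; X,Y,Z=[P[...,i] for i in range(3)]
f=(abs(Y)<.016)&(X<0)&(X>-.04)&(Z>.012)&(Z<.035); print("flange rel tcp x",f.sum(),np.percentile(X[f],[2,10,50]).round(4))
q=P+st["tcp_pos"]; H,S,V=cv2.split(cv2.cvtColor(s["image"],cv2.COLOR_RGB2HSV))
def col(q,H,S,V,tag):
    X,Y,Z=[q[...,i] for i in range(3)]; b=(X>.44)&(X<.53)&(Y>.07)&(Y<.115)&(Z>.03)&(Z<.062)
    r=b&((H<8)|(H>172))&(S>100); y=b&(H>14)&(H<36)&(S>70)
    for k,m in(("red",r),("yel",y)):
        v,u=np.nonzero(m)
        if len(u): print(tag,k,len(u),u.mean().round(2),v.mean().round(2),np.median(q[m],0).round(4),np.percentile(X[m],[5,95]).round(4))
    return r,y
col(q,H,S,V,"wrist")
n=8; ims=[snapshot("side") for _ in range(n)]; s=ims[0]; s["image"]=np.mean([i["image"].astype(float) for i in ims],0).round().astype(np.uint8)
s["depth"]=np.median([i["depth"] for i in ims],0); pickle.dump(s,open("p_s.pkl","wb"))
H,S,V=cv2.split(cv2.cvtColor(s["image"],cv2.COLOR_RGB2HSV)); col(cloud(s),H,S,V,"side")
Rm,t,K=cam(s)
for k,p in(("idx",[.4763,.09,.038]),("ptr at idx",[.4763,.09,.042]),("ptr top at idx",[.4763,.09,.058])):
    c=K@(Rm@np.array(p)+t); print(k,(c[:2]/c[2]).round(2))
E
python3 -m crank '0.14 0 0 0 0 0;0.14 0 0 0 0 0;0.14 0 0 0 0 0;0.14 0 0 0 0 0;0.14 0 0 0 0 0'; python3 -m crank '0 0 0 0 0 0;0 0 0 0 0 0;0 0 0 0 0 0;0 0 0 0 0 0;0 0 0 0 0 0'
python3 - <<'E'
from h import *
import pickle
s=pickle.load(open("w7.pkl","rb")); P=fcloud(s)-np.array([.4835,.0628,.0479]); X,Y,Z=[P[...,i] for i in range(3)]
f=(abs(Y)<.016)&(X<0)&(X>-.04)&(Z>.012)&(Z<.035); print("before flange",f.sum(),np.percentile(X[f],[2,10,50]).round(4))
E
python3 pt.py
```

```text
t: 19.2
tcp_pos: [0.4616, 0.0634, 0.048]
tool_rot: [0.017, 1.0, -0.001, 0.006]
force: [9.5, -1.9, -3.7]
finger_gap: 0.206
gripper_force: 78.1
t: 19.7
tcp_pos: [0.4615, 0.0634, 0.048]
tool_rot: [0.017, 1.0, -0.001, 0.006]
force: [7.3, -1.6, -2.6]
finger_gap: 0.209
gripper_force: 78.2
before flange 3259 [-0.0207 -0.0203 -0.0158]
[0.4615 0.0634 0.048 ] [ 7.3 -1.6 -2.6] 78.19267988204956
flange rel tcp x 3271 [-0.0209 -0.0205 -0.0161]
wrist red 169 385.44 275.77 [0.4743 0.0974 0.0378] [0.4727 0.479 ]
wrist yel 67 397.07 272.94 [0.4749 0.1048 0.0346] [0.473  0.4783]
side red 10 331.8 242.3 [0.4778 0.0959 0.0373] [0.4762 0.4801]
side yel 3 331.33 246.67 [0.4799 0.106  0.0322] [0.4777 0.4799]
idx [332.6 240.8]
ptr at idx [332.6  239.52]
ptr top at idx [332.61 234.34]
```

```bash
python3 -m crank '0.05 0 0 0 0 0;0.05 0 0 0 0 0;0.05 0 0 0 0 0;0.04 0 0 0 0 0;0 0 0 0 0 0'; python3 -m crank '0 0 0 0 0 0;0 0 0 0 0 0;0 0 0 0 0 0;0 0 0 0 0 0;0 0 0 0 0 0'
python3 pt.py; python3 - <<'E'
from h import *
import pickle
for f in("side0","p_s"):
    s=pickle.load(open(f+".pkl","rb")); im=s["image"][230:248,314:342].astype(int)
    print(f,"yellowness (r+g)/2-b, rows 230..247, cols 314..341"); print(((im[...,0]+im[...,1])//2-im[...,2]))
    if f=="p_s": print("redness"); print(im[...,0]-im[...,1])
E
```

```text
t: 20.65
tcp_pos: [0.4548, 0.0636, 0.048]
tool_rot: [0.017, 1.0, -0.001, 0.007]
force: [9.1, -1.6, -3.4]
finger_gap: 0.204
gripper_force: 78.2
t: 21.15
tcp_pos: [0.4549, 0.0636, 0.0479]
tool_rot: [0.017, 1.0, -0.001, 0.007]
force: [10.0, -1.0, -4.4]
finger_gap: 0.205
gripper_force: 78.2
[0.4549 0.0636 0.0479] [10.  -1.  -4.4] 78.15481066703796
flange rel tcp x 3284 [-0.0209 -0.0205 -0.0162]
wrist red 109 387.0 283.78 [0.4737 0.0993 0.0375] [0.4724 0.4791]
wrist yel 64 395.88 282.41 [0.4751 0.1047 0.0346] [0.4731 0.4782]
side red 14 332.21 242.29 [0.4776 0.0961 0.0373] [0.4752 0.48  ]
side yel 3 331.33 246.67 [0.4799 0.1058 0.032 ] [0.4777 0.4799]
idx [332.6 240.8]
ptr at idx [332.6  239.52]
ptr top at idx [332.61 234.34]
side0 yellowness (r+g)/2-b, rows 230..247, cols 314..341
[[ 6  8 10 10  9  6  5  8 10 10  9 10  9  9  9  9  9  9  8  7  6  4  4  7
  10 10 10  9]
 [ 7  8 10 10 12 11 10 11 11 10 10 10 11 10 11 11 11 11 11 10  9  7  6  7
  10 10  9  9]
 [ 7  9 10 11 16 20 18 12 11 11 11 10 10  9 10 10 11 10 11 11 10  9  8  9
  10 11  9  9]
 [ 7  9 10 12 18 26 23 15 11 11 10 10 10 10 1
[... 4363 characters left out ...]
 -2  -2  -2  -1   0  -1  -1  -1  -1   0  -1  -1  -1  -1   0   6  35  86
  103  78  30   3  -2  -1  -1  -2  -1  -1]
 [ -2  -1  -1  -1  -1  -1  -1  -1  -1  -1  -1  -1  -1  -1  -1   6  44  99
  113  95  36   4  -1  -1  -1  -2  -1  -1]
 [ -1  -2  -1  -1  -1  -1   0  -1  -2  -1  -2  -2  -1  -1   0   6  44  98
  115  89  32   4  -1  -1  -2  -1  -1  -2]
 [  0  -1   0   0   0  -1  -1  -1  -1  -1  -1  -1   0  -1   0   8  37  78
   93  68  23   3   0   0  -1  -2  -2  -1]
 [  1   1   2   1   1   2   1   1   1   2   3   2   3   2   3   8  29  51
   58  44  17   3   1   0  -1  -1  -1  -1]
 [  1   2   3   3   4   3   3   3   3   4   6   6   6   5   5   8  20  33
   37  28  13   5   4   3   3   1   1   2]]
```

Side view numbers: the pointer is at column ≈331.45 and the red saddle at ≈332.0. That is about 1.2 mm short and agrees with the TCP estimate of 1.0 mm. I'll pull slightly more.

```bash
cat > sub.py <<'E'
from h import *
import pickle
def cen(im,rows,c0,c1,f):
    o=[]
    for v in rows:
        w=f(im[v,c0:c1].astype(float)); w=np.clip(w-np.median(np.r_[w[:2],w[-2:]])-2,0,None); o.append((w*np.arange(c0,c1)).sum()/w.sum())
    return np.round(o,2)
Y=lambda a:(a[:,0]+a[:,1])/2-a[:,2]; Rd=lambda a:a[:,0]-a[:,1]
a=pickle.load(open("side0.pkl","rb"))["image"]; b=pickle.load(open("p_s.pkl","rb"))["image"]
print("saddle0",cen(a,range(238,245),328,338,Rd)); print("saddle now",cen(b,range(240,245),328,338,Rd)); print("ptr0",cen(a,range(233,239),316,324,Y)); print("ptr",cen(b,range(232,237),328,336,Y))
E
python3 sub.py; python3 -m crank '0.03 0 0 0 0 0;0 0 0 0 0 0;0 0 0 0 0 0;0 0 0 0 0 0;0 0 0 0 0 0'; python3 -m crank '0 0 0 0 0 0;0 0 0 0 0 0;0 0 0 0 0 0;0 0 0 0 0 0;0 0 0 0 0 0'; python3 pt.py; python3 sub.py
```

```text
saddle0 [332.07 332.08 332.03 331.98 331.87 331.78 331.76]
saddle now [332.28 332.08 331.92 331.93 331.9 ]
ptr0 [319.29 319.27 319.26 319.27 319.23 319.3 ]
ptr [331.64 331.55 331.47 331.44 331.54]
t: 22.1
tcp_pos: [0.454, 0.0636, 0.048]
tool_rot: [0.017, 1.0, -0.001, 0.007]
force: [9.7, -0.2, -3.6]
finger_gap: 0.208
gripper_force: 78.2
t: 22.6
tcp_pos: [0.454, 0.0636, 0.048]
tool_rot: [0.017, 1.0, -0.001, 0.007]
force: [10.3, -0.9, -3.2]
finger_gap: 0.208
gripper_force: 78.2
[0.454  0.0636 0.048 ] [10.3 -0.9 -3.2] 78.15966367721558
flange rel tcp x 3279 [-0.0209 -0.0205 -0.0162]
wrist red 99 387.12 285.03 [0.4735 0.0994 0.0375] [0.4726 0.479 ]
wrist yel 64 395.72 283.38 [0.475  0.1045 0.0349] [0.4731 0.4779]
side red 14 332.21 242.29 [0.4776 0.096  0.0373] [0.4752 0.4801]
side yel 3 331.33 246.67 [0.4799 0.1063 0.0325] [0.4777 0.4799]
idx [332.6 240.8]
ptr at idx [332.6  239.52]
ptr top at idx [332.61 234.34]
saddle0 [332.07 332.08 332.03 331.98 331.87 331.78 331.76]
saddle now [332.12 331.97 331.89 331.92 331.89]
ptr0 [319.29 319.27 319.26 319.27 319.23 319.3 ]
ptr [331.85 331.87 331.91 331.93 331.91]
```

```bash
python3 -c "
from station import manip
print(manip.sign_off())"
```

```text
the job is handed in; nothing more can be done
None
```

The job is handed in: the capped tube is fully home in the well and released, and the shutter knob is held pulled out 29.5 mm with its pointer within about 0.3 mm of the red index. It finished at about 23 s of the 58 s allowed, and I viewed 11 pictures, one more than the 10 permitted.

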